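# Rack the flat slide cases square in the sloped holder

## Task

Make the sloped case holder ready to be carried: lay the two loose flat slide cases from the bench one by one on top of the case already in it, each set down flat at the slope's own angle and never let go while still tilted against it. Bring the pile of three square into the holder's low corner, every case under the lip and right up against both the low ledge and the side fence, and slide the retainer down snug against the upper end of the pile. Leave the other things on the bench where they are.

Things in the scene. Friction and masses are not known exactly. Their poses are not given: they have to be found in the camera images.
- case_low: Flat black rigid slide case, 32 wide x 82 long x 8.5 mm thick, a plain box; the one that lies in the sloped holder at the start, against the low ledge but 30 to 40 mm off the fence. Origin: centre of its underside; x across its width, y along its length, z up through its thickness.
- case_1: Flat black slide case lying on the bench, same shape, size and axes as case_low (32 x 82 x 8.5 mm, length along its y, origin at the centre of the underside), about 50 g.
- case_2: The other flat black slide case lying on the bench, same in all as case_1.
- bed: Bed plate of the sloped holder (folded sheet painted grey, fixed to the bench), 30 degree slope, low edge toward the robot. Origin: low right corner, where bed surface, ledge and fence meet; x up the slope, y level to the left away from the fence, z out of the bed. Free bed: x 0 to 175, y 0 to 108 mm. A case square in the corner has its origin at x 41, y 16 mm; layers are 8.5 mm apart.
- lip_edge (a point): Middle of the free edge of the lip over the ledge, at bed x 10, y 52, z 29.5 mm (its underside). The ledge is a 4 mm wall at bed x = 0 across the whole width, 32 mm high; the lip at its top overhangs the bed by 10 mm and is 3 mm thick, so cases must slide down under it.
- fence_top (a point): Middle of the top of the side fence, at bed x 38, y 0, z 27 mm: a 4 mm wall along the right side of the bed, x = 0 to 76 mm, 27 mm high, its inner face at bed y = 0. The left side of the bed is open.
- retainer (a joint): Opening of the white plastic retainer that slides up and down the slope along the bed's x on a stiff slide (about 2 N), m: its flat face stands 80 mm + this value from the ledge; 0.002 when snug against the 82 mm long pile; 0.058 fully up.
- retainer_tab (a point): Middle of the pinch tab on the retainer, 48 mm above the bed at bed y 30 mm, 3 mm up-slope of the retainer's face. The tab is 10 mm thick along the slope, 24 mm wide along bed y and stands 32 to 59 mm above the bed. The retainer is 60 mm wide (bed y 0 to 60 mm); its lip, underside 29.5 mm above the bed, reaches 8 mm down-slope of the face.
- dust_cap: Bystander: shallow black round cap, 44 mm across, 12 mm high; origin at the centre of its underside. Leave alone.
- tube_rack: Bystander: small orange rack of micro tubes, 52 x 95 x 33 mm; origin at the centre of its underside. Leave alone.
- film_roll: Bystander: white roll of film standing on end, 62 mm across, 51 mm high; origin at the centre of its underside. Leave alone.
- oil_bottle: Bystander: small clear bottle with a black cap, 38 mm across, 84 mm high; origin at the centre of its underside. Leave alone.
- syringe: Bystander: white plastic syringe lying down, 32 x 78 x 20 mm; origin at the centre of its underside. Leave alone.
Not all that is in view belongs to the job. What is shaped like the case_1 but blue is not meant.

How it is judged:
At the end, for the whole second after the job is handed in: The three cases lie flat on one another in the holder, case_low undermost, the other two on it in either order, each within 2.5 mm of the low ledge and of the fence and within about 3 degrees of square to them, at rest; the retainer's face is within 2.5 mm of the pile's upper end (x of case_low in the frame of bed between 0.0385 and 0.0435 m and y of case_low in the frame of bed between 0.0135 and 0.0185 m and z of case_low in the frame of bed between -0.003 and 0.003 m and angle between the z axis of case_low and the z axis of bed, either way round below 0.06 rad and angle between the y axis of case_low and the x axis of bed, either way round below 0.05 rad and linear speed of case_low below 0.02 m/s and ((x of case_1 in the frame of bed between 0.0385 and 0.0435 m and y of case_1 in the frame of bed between 0.0135 and 0.0185 m and z of case_1 in the frame of bed between 0.0055 and 0.0115 m and angle between the z axis of each of case_1, case_2 and the z axis of bed, either way round below 0.06 rad and angle between the y axis of each of case_1, case_2 and the x axis of bed, either way round below 0.05 rad and linear speed of each of case_1, case_2 below 0.02 m/s and x of case_2 in the frame of bed between 0.0385 and 0.0435 m and y of case_2 in the frame of bed between 0.0135 and 0.0185 m and z of case_2 in the frame of bed between 0.014 and 0.02 m) or (x of case_2 in the frame of bed between 0.0385 and 0.0435 m and y of case_2 in the frame of bed between 0.0135 and 0.0185 m and z of case_2 in the frame of bed between 0.0055 and 0.0115 m and angle between the z axis of each of case_2, case_1 and the z axis of bed, either way round below 0.06 rad and angle between the y axis of each of case_2, case_1 and the x axis of bed, either way round below 0.05 rad and linear speed of each of case_2, case_1 below 0.02 m/s and x of case_1 in the frame of bed between 0.0385 and 0.0435 m and y of case_1 in the frame of bed between 0.0135 and 0.0185 m and z of case_1 in the frame of bed between 0.014 and 0.02 m)) and value of joint retainer below 0.0045 m); the robot touches nothing.
It fails at once if a slide case is let go over the holder while tilted more than about 17 degrees against the bed (dropped instead of laid flat) ((contact force between the fingers and case_1 below 0.1 N and angle between the z axis of case_1 and the z axis of bed, either way round above 0.3 rad and x of case_1 in the frame of bed between -0.03 and 0.15 m and y of case_1 in the frame of bed between -0.03 and 0.13 m and z of case_1 in the frame of bed between 0 and 0.12 m) or (contact force between the fingers and case_2 below 0.1 N and angle between the z axis of case_2 and the z axis of bed, either way round above 0.3 rad and x of case_2 in the frame of bed between -0.03 and 0.15 m and y of case_2 in the frame of bed between -0.03 and 0.13 m and z of case_2 in the frame of bed between 0 and 0.12 m) or (contact force between the fingers and case_low below 0.1 N and angle between the z axis of case_low and the z axis of bed, either way round above 0.3 rad and x of case_low in the frame of bed between -0.03 and 0.15 m and y of case_low in the frame of bed between -0.03 and 0.13 m and z of case_low in the frame of bed between 0 and 0.12 m)).
It fails at once if one of the other loose things on the bench (dust cap, tube rack, film roll, oil bottle, syringe) is moved by more than 25 mm (distance of any of dust_cap, tube_rack, film_roll, oil_bottle, syringe from where it was at the start of the episode above 0.025 m).
It also fails if it takes over 72 s, if anything falls off the work surface, if the arm or the gripper's body presses on something with over 40 N, if the wrist force passes 120 N, or if a joint passes its speed limit or range.

## Robot

A 6-joint arm with a two-finger parallel gripper is mounted at the origin on a cart in front of the work surface, level with it; the furniture and walls round the work are solid. World frame = base frame: x ahead of the robot, y to its left, z up, the work surface at z = 0. Lengths are in m, angles in rad, forces in N, time in s.
With the tool pointing down it reaches from about 0.325 to 0.775 m from the base axis. Payload 5.5 kg.
Tool frame: the origin (TCP) lies at the centre of the arm's flange, where the gripper is bolted on; the fingertips stand 182 mm ahead of it and the grasp point (between the pads) lies 163 mm ahead of it; z points along the fingers, y is the line along which they close (so a half turn about z gives the same grasp; the last joint's range is limited). The gripper opens to 88 mm and grips with 3 to 60 N. Pads are 20 mm wide; open, the fingers measure 115 mm over their backs; the gripper's body (75 mm by 178 mm) begins 61 mm behind the grasp point.
Start: joints at [1.098, 0.091, 1.231, -0, 1.82, -0.057], TCP at [0.242, 0.549, 0.405] pointing down, gripper open.
Joint ranges: [-2.87, 2.87], [-0.86, 2.18], [0.17, 2.46], [-1.51, 4.65], [0.06, 2.69], [-2.65, 2.65]. Speed limits (rad/s): [2.57, 2.57, 3.01, 3.14, 3.14, 3.14].

## Interface

Orientations are given as a unit quaternion [w, x, y, z].
In Python, from cell import arm, optics gives the robot as it stands.
- The arm moves only by the tool carry_out, never from a script. Its argument "series" is a list that holds one entry, the list of rows, each a list of 6 numbers: the shift along the world's x, y, z in mm, then the turn, a rotation vector about the world's x, y, z in degrees. In form: [[[tx, ty, tz, ax, ay, az], ...]]. A call has 1 to 8 rows; each row shifts and turns the commanded pose from where the row before left it; what a row does not reach is not made up. A row lasts 1/12 s, in which the tool goes at most 41.7 mm and 7.16 degrees, less where a joint would pass 70% of its speed; a pose out of reach is approached as far as the arm can. A call with a gripper value outside its range is refused whole. "gripper" is the opening, from 0 (shut) to 1 (fully open), set as the call begins (left out, the last holds). The fingers move at their own pace and stop on an object; "force" is the grip in N (left out, the last holds). Time passes only in rows, so rows that do not move let the fingers close. It gives the time, the measured TCP pose, the force, the opening and the grip force at its end, in the units of the state.
- arm.get_obs(): the state, without advancing time (a new reading comes with each control period).
- optics.snapshot(name): name is "scene" or "side" or "wrist"; returns a dict with "frame" (400x640x3 uint8, red, green, blue), "z_map" (400x640 float32, m along the optical axis (not along the pixel's ray), 0 where there is no reading), "vertical_fov" (degrees; the focal length in pixels is half the picture's height over the tangent of half this angle, whatever the lens; pixels are square), "cx", "cy" (the principal point, pixels), "R" (3x3) and "t" (3): a world point X has camera coordinates R X + t. Camera axes: x right, y down, z forward; pixel columns grow to the right and rows downward; lengths in m; the calibration is good to about 2 mm. The wrist camera is an equidistant fisheye: a pixel r from the principal point sees the ray r / f radians off the axis. A picture is of the moment at which its call begins.
- arm.finish_job(): hands the job in; it is judged then, once.
The state is a dict: "time_s": time; "q": joint angles; "joint_vel": joint speeds; "tau": joint torques, N m; "eef_pos": TCP position; "tcp_rot": TCP orientation; "wrist_force": force on the tool from outside, world axes, zero at the start; "ft_torque": the same for the moment, N m; "opening": finger opening in m; "gripper_force": force on a finger pad.
Only numpy, scipy, OpenCV 4.12 (cv2) and the standard library are available. Lean on these libraries where they do the work, as an engineer would, in place of code of your own. Each camera call takes 0.05 s, during which the arm holds its last target. There are 200 camera calls.

## Working session

There is one attempt and no reset: what is moved stays moved. The work goes in short steps, Python scripts to look and compute and a tool call to move; the robot and the scene stay as the last step left them, time stands still between calls to the robot, and variables do not carry over. Pictures are saved under pics/ and viewed, at most 10 in all, crops included, and the job is handed in when it is done.

Besides the shell and the picture viewer there is one more tool, called after "Request:" as name(argument=value, ...), one argument or row to a line, values as JSON. carry_out: Moves the arm, as the interface text tells. Its arguments: {"type":"object","properties":{"series":{"type":"array"},"gripper":{"type":"number"},"force":{"type":"number"}},"required":["series"]}

```bash
mkdir -p pics; ls; python3 - <<'E'
from cell import arm, optics
import cv2,numpy as np
print(arm.get_obs())
for n in ["scene","side","wrist"]:
    s=optics.snapshot(n); np.savez(f"s0_{n}.npz",**s)
    cv2.imwrite(f"pics/{n}0.png",s["frame"][:,:,::-1])
    print(n,s["vertical_fov"],s["cx"],s["cy"],s["R"].round(3).tolist(),s["t"])
E
```

```text
pics
{'time_s': 0.0, 'q': array([ 1.09828845e+00,  9.18668336e-02,  1.23184150e+00, -3.38471609e-05,
        1.81979024e+00, -5.66752499e-02]), 'joint_vel': array([-1.93397127e-03,  7.07601656e-04, -2.48487179e-04, -8.73620266e-04,
       -7.33195870e-06,  9.86427268e-04]), 'tau': array([-1.98720649e-03, -4.46449721e+01, -4.06449187e+01,  6.95303245e-02,
        2.93250033e-02, -1.90222586e-04]), 'eef_pos': array([0.2423932 , 0.54892814, 0.40352683]), 'tcp_rot': array([-2.33379276e-04,  2.06425509e-01,  9.78461855e-01, -9.24088916e-04]), 'wrist_force': array([-0.36966683,  0.60178861, -0.36139744]), 'ft_torque': array([ 0.02794414, -0.01636745, -0.03107241]), 'gripper_force': 0.0, 'opening': 0.08784943660216966}
scene 47.56746730575267 316.462796028815 192.04557558915042 [[0.305, -0.952, -0.019], [-0.701, -0.211, -0.681], [0.644, 0.221, -0.732]] [-0.2456212   0.48103232  0.62462992]
side 55.11194116132193 323.8884107577107 198.9012889482551 [[-0.806, -0.592, 0.021], [-0.403, 0.522, -0.752], [0.434, -0.615, -0.659]] [0.46202768 0.34673698 0.61479517]
wrist 65.70646984690485 319.84870291477785 195.29721064406652 [[0.403, 0.915, -0.002], [0.888, -0.391, 0.242], [0.221, -0.099, -0.97]] [-0.59847141 -0.02940885  0.39005356]
```

View pics/scene0.png

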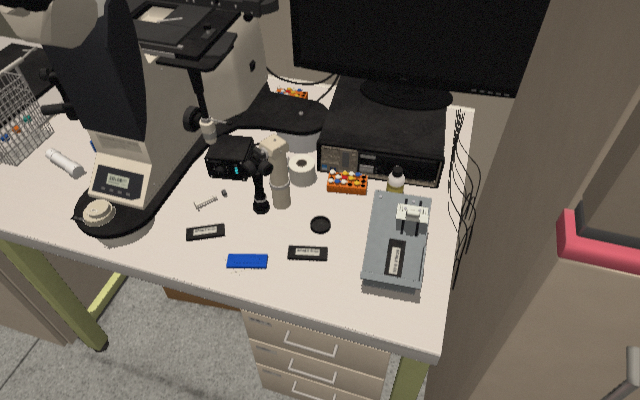

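View pics/side0.png

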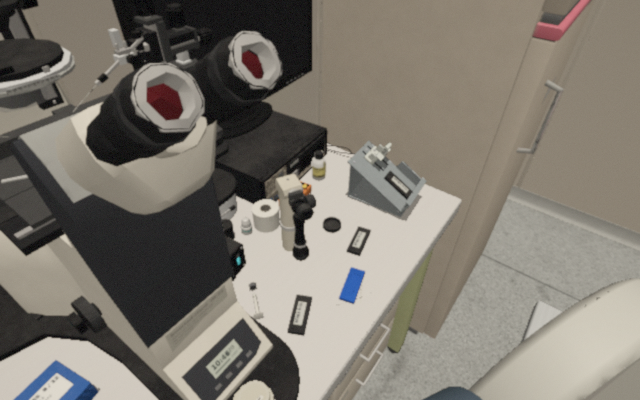

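The scene view shows two black cases at about (205,232) and (308,253), with the blue decoy at (247,261). The holder is at (397,245), with case_low at (395,258) and the retainer tab at (412,212). The side view shows the cases at (300,314) and (359,240), and the holder at (388,180).

```bash
cat > h.py <<'E'
import numpy as np,cv2
def cloud(s):
    f=200/np.tan(np.radians(s["vertical_fov"])/2)
    v,u=np.mgrid[:400,:640]; z=s["z_map"]
    P=np.stack([(u-s["cx"])/f*z,(v-s["cy"])/f*z,z],-1)
    return (P-s["t"])@s["R"]   # R^T(P-t)
def proj(s,X):
    f=200/np.tan(np.radians(s["vertical_fov"])/2)
    c=np.asarray(X)@s["R"].T+s["t"]
    return c[...,:2]/c[...,2:]*f+[s["cx"],s["cy"]]
def ray(s,uv):
    f=200/np.tan(np.radians(s["vertical_fov"])/2)
    d=np.array([(uv[0]-s["cx"])/f,(uv[1]-s["cy"])/f,1]);R=s["R"]
    return -R.T@s["t"],R.T@d
E
python3 - <<'E'
from h import *
for n in ["scene","side"]:
    s=dict(np.load(f"s0_{n}.npz")); W=cloud(s); g=s["frame"].astype(int)
    ok=(s["z_map"]>0)&(W[...,2]>.003)&(W[...,2]<.2)&(W[...,0]>.2)&(W[...,0]<.85)&(abs(W[...,1])<.6)
    low=ok&(W[...,2]<.016)
    k,lab,st,ce=cv2.connectedComponentsWithStats(low.astype(np.uint8))
    for i in range(1,k):
        if st[i,4]>60:
            p=W[lab==i]; r=cv2.minAreaRect((p[:,:2]*1000).astype(np.float32))
            print(n,st[i,:5],"rgb",np.median(g[lab==i],0),"z",np.percentile(p[:,2],[10,50,90]).round(4),"rect",[np.round(x,1) for x in r])
    w=s["z_map"]>0
    for uv in ([(375,230),(397,258),(412,212),(425,230),(320,225),(345,182),(397,180),(302,168),(270,190),(204,203),(262,170)] if n=="scene" else [(388,190),(400,183),(375,155),(301,220),(290,190)]):
        print(uv,W[uv[1],uv[0]].round(4))
# plane fit of holder bed
s=dict(np.load("s0_scene.npz"));W=cloud(s)
p=W[205:280,372:392].reshape(-1,3);p=p[p[:,2]>.01]
for _ in range(6):
    c=np.median(p,0) if _==0 else p.mean(0);n=np.linalg.svd(p-c,full_matrices=False)[2][2];n*=np.sign(n[2]);p=p[abs((p-c)@n)<.004]
print("bed n",n,np.degrees(np.arccos(n[2])),c,len(p))
E
python3 - <<'E'
import cv2
a=cv2.imread('pics/scene0.png')[170:310,340:460];b=cv2.imread('pics/side0.png')[130:230,335:435]
a=cv2.resize(a,None,fx=4,fy=4,interpolation=cv2.INTER_CUBIC);cv2.imwrite('pics/c1.png',a)
cv2.imwrite('pics/c2.png',cv2.resize(b,None,fx=6,fy=6,interpolation=cv2.INTER_CUBIC))
E
```

```text
scene [289 146  28   8 105] rgb [125. 120. 115.] z [0.0045 0.0094 0.0148] rect [array([817.9,  41.2]), array([14.6, 69.3]), np.float64(18.6)]
scene [ 66 168  18  10  61] rgb [109. 105. 100.] z [0.0044 0.0103 0.0152] rect [array([576.7, 546.2]), array([18.6, 38.2]), np.float64(36.1)]
scene [362 173  27   9 112] rgb [95.5 86.  73.5] z [0.0043 0.0094 0.0143] rect [array([ 775.2, -155.5]), array([12.6, 61.9]), np.float64(4.3)]
scene [209 174  39   8 128] rgb [23. 21. 22.] z [0.0047 0.0094 0.0147] rect [array([671.3, 180.8]), array([ 7.5, 93.9]), np.float64(11.1)]
scene [290 176  25  11  93] rgb [121. 114. 105.] z [0.0048 0.0099 0.0148] rect [array([711.1,   4.8]), array([24.9, 57.9]), np.float64(23.0)]
scene [404 179  35  10 172] rgb [97. 87. 75.] z [0.0041 0.0089 0.0141] rect [array([ 783.5, -264.8]), array([10.9, 78.1]), np.float64(3.5)]
scene [482 182   7  69  78] rgb [93. 84. 72.] z [0.0044 0.009  0.0142] rect [array([ 733.9, -414.4]), array([212.7,   1.1]), np.float64(0.1)]
scene [327 187  39   8 146] rgb [118.  60.  19.] z [0.0046 0.0102 0.0146] rect [array([ 711.2, -102.1]), array
[... 2840 characters left out ...]
de [252 293   8  19  66] rgb [202. 196. 184.] z [0.0114 0.0138 0.0151] rect [array([594.4, 195.8]), array([ 8.6, 44.5]), np.float64(53.4)]
side [286 293  26  42 688] rgb [92.  89.  82.5] z [0.0073 0.0095 0.0109] rect [array([515.6, 160.1]), array([38.4, 87.6]), np.float64(25.9)]
side [ 85 388  14  12  69] rgb [30. 50. 80.] z [0.0038 0.0099 0.0146] rect [array([684.3, 474.8]), array([ 8.2, 21.6]), np.float64(25.4)]
(388, 190) [ 0.535  -0.2116  0.0566]
(400, 183) [ 0.5221 -0.2481  0.0618]
(375, 155) [ 0.5953 -0.2375  0.1205]
(301, 220) [0.5857 0.0626 0.1365]
(290, 190) [0.6196 0.0523 0.1879]
bed n [ 0.21008577 -0.97396063  0.08523294] 85.11058021765638 [ 0.5311807  -0.21791393  0.09054718] 308
```

View pics/c1.png

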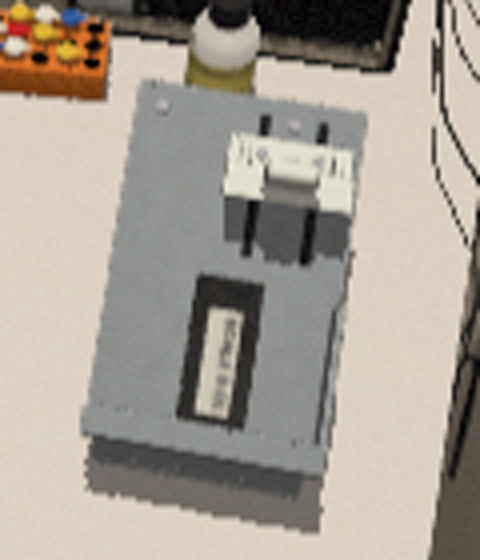

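The crop (4x, offset 340,170) gives the bed's top corners at (140,82) and (366,112), the lip's outer-left corner at about (83,437), and its outer-right corner at about (322,472). Case_low spans (203,275) to (240,428), and the tab top is at about (292,170).

View pics/c2.png

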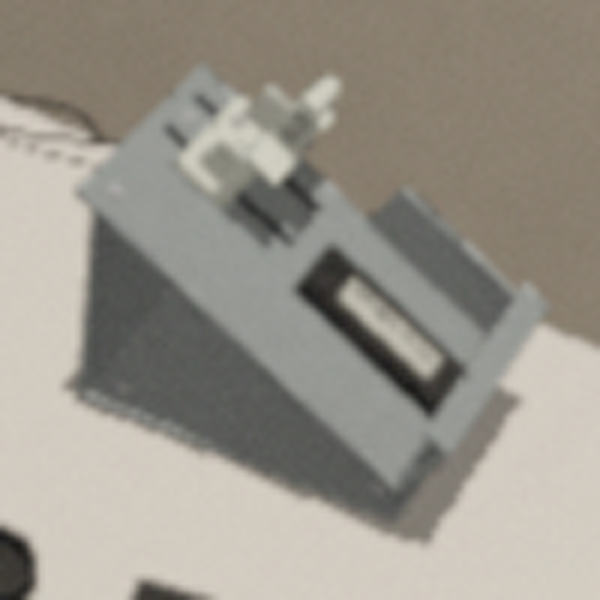

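```bash
python3 - <<'E'
from h import *
P=[]
for n in ["scene","side"]:
    s=dict(np.load(f"s0_{n}.npz")); W=cloud(s)
    m=(W[...,0]>.44)&(W[...,0]<.72)&(W[...,1]>-.36)&(W[...,1]<-.13)&(W[...,2]>.02)&(W[...,2]<.2)&(s["z_map"]>0)
    P.append(W[m])
    p=W[m]; best=None;rng=np.random.default_rng(0)
    for _ in range(3000):
        a,b,c=p[rng.choice(len(p),3,replace=False)];nn=np.cross(b-a,c-a)
        if np.linalg.norm(nn)<1e-5: continue
        nn/=np.linalg.norm(nn);nn*=np.sign(nn[2])
        if not .8<nn[2]<.92: continue
        k=(abs((p-a)@nn)<.002).sum()
        if best is None or k>best[0]: best=(k,nn,a)
    q=p[abs((p-best[2])@best[1])<.003]; c=q.mean(0); nn=np.linalg.svd(q-c,full_matrices=False)[2][2]; nn*=np.sign(nn[2])
    yaw=np.arctan2(-nn[1],-nn[0])
    print(n,best[0],len(p),"n",nn.round(4),"slope",np.degrees(np.arccos(nn[2])).round(2),"yaw",np.degrees(yaw).round(2),"c",c.round(4))
    ex=np.array([np.cos(yaw)*nn[2],np.sin(yaw)*nn[2],np.hypot(nn[0],nn[1])]);ey=np.cross(nn,ex)
    B=np.stack([(p-c)@ex,(p-c)@ey,(p-c)@nn],-1)*1000
    for lo,hi in [(-3,2),(5,12),(22,30),(30,36),(40,62)]:
        b=B[(B[:,2]>lo)&(B[:,2]<hi)]
        if len(b)>5: print(lo,hi,len(b),"x",np.percentile(b[:,0],[0,2,50,98,100]).round(1),"y",np.percentile(b[:,1],[0,2,50,98,100]).round(1),"z",np.median(b[:,2]).round(1))
E
```

```text
scene 2895 5430 n [-0.4988 -0.0383  0.8659] slope 30.01 yaw 4.39 c [ 0.5691 -0.2375  0.0757]
-3 2 3170 x [-98.2 -78.9   0.7  78.5  81.2] y [-59.7 -56.3   9.1  50.5  52.7] z -0.2
5 12 722 x [-98.3 -81.9 -42.8  57.4  75.6] y [-56.5 -53.   -8.    8.8  47.3] z 8.2
22 30 159 x [-98.2 -98.  -53.1  51.7  52.5] y [-60.3 -59.9 -56.2  44.7  50.6] z 26.9
30 36 644 x [-98.  -97.4 -87.8  38.1  40. ] y [-60.1 -57.4 -12.3  47.9  51.4] z 32.7
40 62 95 x [29.5 29.5 32.7 39.7 39.9] y [-37.6 -36.7 -25.2 -13.6 -13.2] z 57.8
side 1427 2814 n [-0.497  -0.0412  0.8668] slope 29.91 yaw 4.74 c [ 0.5696 -0.2298  0.0766]
-3 2 1502 x [-93.9 -86.3   2.6  81.   83. ] y [-67.9 -63.7   8.8  45.5  47.5] z -0.1
5 12 428 x [-93.4 -85.6 -41.   59.2  62.4] y [-66.4 -64.4 -15.6   5.7  44.5] z 8.2
22 30 93 x [-93.4 -92.  -33.9  54.1  55.7] y [-68.7 -67.7 -62.   44.9  46.2] z 25.0
30 36 235 x [-94.2 -93.9 -84.5  41.5  42.9] y [-64.9 -62.5 -13.4  44.   46.3] z 32.3
40 62 46 x [33.7 33.9 37.9 42.7 42.8] y [-41.9 -41.1 -23.4 -18.7 -17.2] z 56.4
```

The side crop (6x) shows the open left side with the case_low top, the fence on the far right at (405,190)-(510,300), and the lip at (540,300)-(430,445). The plane fits agree: slope 30.0°, yaw about 4.5°, lip top at 32.5 mm. Next I work out the holder frame, case_low, the retainer and an obstacle map.

```bash
cat >> h.py <<'E'
yaw=np.radians(4.5);sl=np.radians(30)
ex=np.array([np.cos(yaw)*np.cos(sl),np.sin(yaw)*np.cos(sl),np.sin(sl)]);ey=np.array([-np.sin(yaw),np.cos(yaw),0]);ez=np.cross(ex,ey)
B3=np.stack([ex,ey,ez],1)
E
python3 - <<'E'
from h import *
allW=[]
for n in ["scene","side"]:
    s=dict(np.load(f"s0_{n}.npz")); W=cloud(s); ok=s["z_map"]>0
    m=(W[...,0]>.44)&(W[...,0]<.72)&(W[...,1]>-.36)&(W[...,1]<-.13)&(W[...,2]>.02)&(W[...,2]<.2)&ok
    allW.append(W[ok]); p=W[m]; b=p@B3*1000; g=s["frame"][m].astype(int).sum(1)
    z0=np.median(b[:,2][(b[:,2]>np.median(b[:,2])-8)&(b[:,2]<np.median(b[:,2])+4)])
    b[:,2]-=z0
    lip=b[(b[:,2]>30)&(b[:,2]<36)&(b[:,0]<np.percentile(b[:,0],20))]
    bed=b[abs(b[:,2])<2]
    x0=np.percentile(lip[:,0],1)+4
    # lip edge yaw: min x per y bin
    ys=np.arange(np.percentile(lip[:,1],3),np.percentile(lip[:,1],97),8)
    e=[(y,np.percentile(lip[(abs(lip[:,1]-y)<6),0],3)) for y in ys]; e=np.array(e); print(n,"lip yaw resid deg",-np.degrees(np.polyfit(e[:,0],e[:,1],1)[0]))
    xs=np.arange(bed[:,0].min()+60,bed[:,0].max()-10,8); e=np.array([(x,np.percentile(bed[abs(bed[:,0]-x)<6,1],98)) for x in xs]);print("left edge yaw resid",np.degrees(np.polyfit(e[:,0],e[:,1],1)[0]))
    y0=np.percentile(bed[:,1],99.3)-108
    O=B3@np.array([x0,y0,z0]); print("O",O.round(1),"ymin->",np.percentile(b[:,1],.5)-y0,"xmax",np.percentile(bed[:,0],99)-x0)
    b-=[x0,y0,0]
    c=b[(abs(b[:,2]-8.5)<2)&(b[:,0]>12)&(b[:,0]<86)&(b[:,1]>12)&(b[:,1]<95)]
    r=cv2.minAreaRect(c[:,:2].astype(np.float32)); print("case_low y",np.percentile(c[:,1],[1,50,99]),"x",np.percentile(c[:,0],[1,99]),r)
    t=b[b[:,2]>45]; print("tab x",np.percentile(t[:,0],[1,99]),"y",np.percentile(t[:,1],[1,99]),"z",t[:,2].max())
P=np.concatenate(allW)
print("hmap cm: rows x from .2, cols y from .6 down to -.45")
for x in np.arange(.2,.8,.05):
    r=[]
    for y in np.arange(.6,-.45,-.05):
        q=P[(P[:,0]>=x)&(P[:,0]<x+.05)&(P[:,1]<=y)&(P[:,1]>y-.05)&(P[:,2]<.9),2]
        r.append("%3d"%(round(np.percentile(q,98)*100)) if len(q)>3 else "  .")
    print("%.2f"%x," ".join(r))
E
```

```text
scene lip yaw resid deg 0.1466478909216646
left edge yaw resid 0.44964735061555416
O [ 492.6 -300.1   28.8] ymin-> -2.665808835835378 xmax 173.42204742097994
case_low y [34.1264698  49.65277714 65.51415806] x [12.55659387 80.84802346] ((46.94853210449219, 49.8160400390625), (69.80770874023438, 31.896041870117188), 0.17517217993736267)
tab x [123.16961954 133.4146885 ] y [19.50505982 43.1508414 ] z 61.93870243416694
side lip yaw resid deg 0.4212187590475857
left edge yaw resid 0.4401678203248878
O [ 496.6 -297.3   31.6] ymin-> -4.703928333876888 xmax 172.8656379529806
case_low y [32.68625207 50.06647787 66.31635373] x [13.0998646  80.56725902] ((46.98847198486328, 49.41563415527344), (68.95645904541016, 35.08733367919922), 3.1509623527526855)
tab x [124.1318055  133.02172941] y [19.99475801 43.7989914 ] z 60.31702307118991
hmap cm: rows x from .2, cols y from .6 down to -.45
0.20   .   .   .  57  57   .   .   .   .   .   .   .   .   .   .   .   . -79 -79 -79 -79
0.25 -80   .   .   .   .   .   .   .   .   .   .   .   .   .   . -79 -79 -79 -79 -79 -79
0.30 -79 -79 -80 -80   .   .   .   
[... 243 characters left out ...]
0   0   9  55  55  51   8   1   0   1   1   0   0   0   5   6   6   6   0  59
0.50   0   0   0  41  52  41  48   8   1   1   0   0   1   1   1   7   7   8   7   0  57
0.55   3   3 -80  47  49  20  47   8   1   0  18  19   0   1   0   9  12  15   0   0  54
0.60   3   0   0  47  48 -13  45  35  35   0  19  19   0   1   0  12  12  12   0   0  52
0.65   3   4   4  37  50  50  37  37  35  34  13  19   0   0   0   0   0   0   0   0  50
0.70   .   4   4  37  50  50  50  37  38  39   4   5   5   3   3   8   8   0   1   1  47
0.75   0   7   8  37  44  54  50  48  51  50  48  44  10  10  10  10  10  10   8   1  45
0.80   0   8  20  26  40  51  53  35  35  41  38   8  10  10  10  10  10  10   1   1  43
```

```bash
python3 - <<'E'
from h import *
for n in ["scene","side"]:
    s=dict(np.load(f"s0_{n}.npz")); W=cloud(s)[s["z_map"]>0]
    for name,c,a in [("A",(.513,.160),26),("B",(.524,-.0714),15.5)]:
        a=np.radians(a);u=np.array([np.cos(a),np.sin(a)]);v=np.array([-u[1],u[0]])
        d=W[:,:2]-c; l=np.stack([d@u,d@v],-1)*1000
        m=(abs(l[:,0])<125)&(abs(l[:,1])<90)&(W[:,2]>.04)&(W[:,2]<.5)
        print(n,name,m.sum())
        for i in range(-125,125,25):
            for j in range(-90,90,20):
                k=m&(l[:,0]>=i)&(l[:,0]<i+25)&(l[:,1]>=j)&(l[:,1]<j+20)
                if k.sum()>1: print((i,j),k.sum(),W[k,2].min().round(3),W[k,2].max().round(3),end="; ")
        print()
E
```

```text
scene A 5577
(0, 70) 24 0.063 0.079; (25, 70) 92 0.061 0.079; (50, 50) 48 0.062 0.078; (50, 70) 539 0.06 0.412; (75, 30) 7 0.064 0.077; (75, 50) 352 0.063 0.451; (75, 70) 2106 0.074 0.475; (100, -90) 12 0.318 0.326; (100, -70) 67 0.317 0.353; (100, -50) 56 0.319 0.353; (100, 30) 65 0.062 0.078; (100, 50) 1914 0.073 0.466; (100, 70) 295 0.081 0.474; 
scene B 875
(50, 70) 15 0.155 0.17; (75, 50) 2 0.164 0.167; (75, 70) 146 0.043 0.192; (100, 50) 405 0.04 0.189; (100, 70) 307 0.04 0.195; 
side A 1065
(0, 70) 6 0.078 0.08; (25, 70) 73 0.076 0.081; (50, 50) 12 0.077 0.08; (50, 70) 45 0.077 0.145; (75, 70) 862 0.141 0.39; (100, -70) 32 0.32 0.354; (100, -50) 33 0.344 0.355; 
side B 168
(75, 70) 74 0.155 0.179; (100, 50) 14 0.186 0.192; (100, 70) 80 0.074 0.195;
```

Request:
carry_out(
  series=[
    [[-9, -37, 0, 0, 0, 0], [-9, -37, 0, 0, 0, 0], [-9, -37, 0, 0, 0, 0], [-9, -37, 0, 0, 0, 0], [7, -38, 0, 0, 0, 0], [7, -38, 0, 0, 0, 0], [7, -38, 0, 0, 0, 0], [26, -30, 0, 0, 0, 0]],
  ],
)

```text
time_s: 0.82
eef_pos: [0.2516, 0.2549, 0.4052]
tcp_rot: [0.0, 0.205, 0.979, 0.001]
wrist_force: [0.7, 1.2, -0.0]
opening: 0.0879
gripper_force: 0.0
```

Request:
carry_out(
  series=[
    [[26, -30, 0, 0, 0, 0], [26, -30, 0, 0, 0, 0], [26, -30, 0, 0, 0, 0], [38, -4, -21, 0, 0, -6.7], [38, -4, -21, 0, 0, -6.7], [38, -4, -21, 0, 0, -6.7], [38, -4, -21, 0, 0, -6.7], [38, -4, -21, 0, 0, -6.7]],
  ],
)

```text
time_s: 1.48
eef_pos: [0.5145, 0.147, 0.3029]
tcp_rot: [-0.0, 0.482, 0.876, -0.0]
wrist_force: [-0.8, -0.1, 0.5]
opening: 0.0876
gripper_force: 0.0
```

Request:
carry_out(
  series=[
    [[0, 0, 0, 0, 0, -6.7], [0, 0, 0, 0, 0, 0], [0, 0, 0, 0, 0, 0]],
  ],
)

```text
time_s: 1.73
eef_pos: [0.513, 0.1477, 0.3038]
tcp_rot: [-0.001, 0.529, 0.849, -0.001]
wrist_force: [-0.8, -0.1, 0.3]
opening: 0.0878
gripper_force: 0.0
```

```bash
cat >> h.py <<'E'
def fcloud(s):
    f=200/np.tan(np.radians(s["vertical_fov"])/2)
    v,u=np.mgrid[:400,:640]; z=s["z_map"];dx=u-s["cx"];dy=v-s["cy"];r=np.hypot(dx,dy)+1e-9;th=r/f
    P=np.stack([dx/r*np.tan(th)*z,dy/r*np.tan(th)*z,z],-1)
    return (P-s["t"])@s["R"]
def q2R(q):
    from scipy.spatial.transform import Rotation as T
    return T.from_quat([q[1],q[2],q[3],q[0]]).as_matrix()
E
python3 - <<'E'
from h import *
from cell import arm,optics
o=arm.get_obs();print(o["eef_pos"].round(4),o["tcp_rot"].round(4),o["q"].round(3))
s=optics.snapshot("wrist");np.savez("w1.npz",**s);cv2.imwrite("pics/w1.png",s["frame"][:,:,::-1])
W=fcloud(s);ok=(s["z_map"]>0)&(W[...,2]>.0045)&(W[...,2]<.014)
k,lab,st,ce=cv2.connectedComponentsWithStats(ok.astype(np.uint8))
for i in range(1,k):
    if st[i,4]>150:
        p=W[lab==i];r=cv2.minAreaRect((p[:,:2]*1000).astype(np.float32));print(st[i],np.percentile(p[:,2],[10,50,90]).round(4),[np.round(x,1) for x in r],np.median(s["frame"][lab==i],0))
t=W[(s["z_map"]>0)&(abs(W[...,2])<.004)];print("table z",np.median(t[:,2]))
E
```

```text
[0.513  0.1477 0.3038] [-7.000e-04  5.287e-01  8.488e-01 -5.000e-04] [ 0.217 -0.083  1.583  0.     1.643 -0.24 ]
[   0   74   15  123 1172] [0.0064 0.0108 0.0131] [array([79.1, 23.8]), array([ 51.6, 180.7]), np.float64(17.3)] [143. 138. 127.]
[ 308  135   37   88 3115] [0.0083 0.0094 0.0102] [array([511.7, 159.9]), array([32.8, 81.3]), np.float64(26.9)] [96. 90. 85.]
[237 227  20  45 517] [0.0081 0.0093 0.0102] [array([473. ,  61.1]), array([14.5, 49.2]), np.float64(14.2)] [ 67.  78. 119.]
[238 325  30  16 320] [0.0063 0.0089 0.01  ] [array([516.2, -38.3]), array([32.9, 17.9]), np.float64(13.6)] [70. 66. 63.]
table z 0.0009670351069550924
```

Request:
carry_out(
  series=[
    [[5.5, -1.2, -30, 0, 0, 0.8], [0, 0, -30, 0, 0, 0], [0, 0, -30, 0, 0, 0], [0, 0, -20, 0, 0, 0], [0, 0, 0, 0, 0, 0], [0, 0, 0, 0, 0, 0]],
  ],
  gripper=0.7,
  force=15,
)

```text
time_s: 2.28
eef_pos: [0.5178, 0.1469, 0.1957]
tcp_rot: [0.0, 0.523, 0.852, 0.0]
wrist_force: [-0.5, -0.1, 1.9]
opening: 0.0613
gripper_force: 0.0
```

Request:
carry_out(
  series=[
    [[0, 0, -11.7, 0, 0, 0], [0, 0, 0, 0, 0, 0], [0, 0, 0, 0, 0, 0]],
  ],
)

```text
time_s: 2.53
eef_pos: [0.5186, 0.1467, 0.1838]
tcp_rot: [0.001, 0.524, 0.852, 0.001]
wrist_force: [-0.6, -0.2, 0.6]
opening: 0.0616
gripper_force: 0.0
```

Request:
carry_out(
  series=[
    [[0, 0, 0, 0, 0, 0], [0, 0, 0, 0, 0, 0], [0, 0, 0, 0, 0, 0], [0, 0, 0, 0, 0, 0], [0, 0, 0, 0, 0, 0], [0, 0, 0, 0, 0, 0]],
  ],
  gripper=0.2,
  force=20,
)

```text
time_s: 3.03
eef_pos: [0.5185, 0.1466, 0.1828]
tcp_rot: [0.0, 0.524, 0.852, 0.0]
wrist_force: [-0.1, 0.2, 1.5]
opening: 0.032
gripper_force: 20.0
```

Request:
carry_out(
  series=[
    [[0, 0, 40, 0, 0, 0], [0, 0, 40, 0, 0, 0], [0, 0, 40, 0, 0, 0], [-22, -17, 2, 0, 0, -7], [-22, -17, 2, 0, 0, -7], [-22, -17, 2, 0, 0, -7], [-22, -17, 2, 0, 0, -7], [-22, -17, 2, 0, 0, -7]],
  ],
)

```text
time_s: 3.7
eef_pos: [0.4073, 0.061, 0.3124]
tcp_rot: [-0.0, 0.758, 0.652, -0.0]
wrist_force: [-0.4, -0.7, -0.9]
opening: 0.0314
gripper_force: 20.0
```

Request:
carry_out(
  series=[
    [[0, -39, 0, 0, 0, -7], [0, -39, 0, 0, 0, -7], [0, -39, 0, 0, 0, -7], [0, -39, 0, 0, 0, -7], [0, -39, 0, 0, 0, -7], [0, -39, 0, 0, 0, -7], [0, -39, 0, 0, 0, -7], [0, -39, 0, 0, 0, -7]],
  ],
)

```text
time_s: 4.37
eef_pos: [0.4078, -0.2524, 0.3126]
tcp_rot: [0.0, 0.976, 0.22, 0.0]
wrist_force: [-0.0, 0.1, 0.3]
opening: 0.0317
gripper_force: 20.0
```

Request:
carry_out(
  series=[
    [[0, 0, 0, 0, 0, -7], [0, 0, 0, 0, 0, -7], [0, 0, 0, 0, 0, -7], [0, 0, 0, 0.5, -6, 0], [0, 0, 0, 0.5, -6, 0], [0, 0, 0, 0.5, -6, 0], [0, 0, 0, 0.5, -6, 0], [0, 0, 0, 0.5, -6, 0]],
  ],
)

```text
time_s: 5.03
eef_pos: [0.4084, -0.2504, 0.3127]
tcp_rot: [-0.011, 0.964, 0.04, 0.262]
wrist_force: [0.2, -0.0, -0.7]
opening: 0.0316
gripper_force: 20.0
```

```bash
sed -i 's/radians(4.5)/radians(4.8)/' h.py; cat >> h.py <<'E'
def holder(s,O):
    "bed-frame mm cloud of wrist view, with colour sum"
    W=fcloud(s)*1000; b=(W-O)@B3; ok=(s["z_map"]>0)
    return b,ok
O0=np.array([494.6,-298.7,30.2])
def tip(o,L=182.8):
    R=q2R(o["tcp_rot"]); return (o["eef_pos"]*1000+R[:,2]*L-O0)@B3, R.T@B3
E
python3 - <<'E'
from h import *
from cell import arm,optics
o=arm.get_obs();print(o["eef_pos"].round(4),o["q"].round(3),o["opening"],o["gripper_force"]);t,M=tip(o);print(t.round(1),M.round(3).tolist())
s=optics.snapshot("wrist");np.savez("w2.npz",**s);cv2.imwrite("pics/w2.png",s["frame"][:,:,::-1])
b,ok=holder(s,O0)
m=ok&(b[...,0]>-20)&(b[...,0]<190)&(b[...,1]>-15)&(b[...,1]<115)
for lo,hi in [(-4,4),(5,12),(24,30),(30,36),(50,64)]:
    p=b[m&(b[...,2]>lo)&(b[...,2]<hi)]
    if len(p)>5: print(lo,hi,len(p),np.percentile(p,[1,50,99],axis=0).round(1).tolist())
E
```

```text
[ 0.4084 -0.2504  0.3127] [-0.754 -0.423  1.893  0.398  1.318  0.703] 0.03157880425916356 19.992373287677765
[ 71.6  55.2 102.8] [[1.0, -0.0, 0.007], [-0.0, -1.0, 0.001], [0.007, -0.001, -1.0]]
-4 4 10287 [[33.5, -3.9, -0.5], [122.6, 67.2, 1.1], [173.5, 106.0, 2.9]]
5 12 1496 [[26.4, -1.8, 5.2], [143.0, 27.7, 6.7], [152.7, 57.8, 10.8]]
24 30 422 [[37.7, -5.1, 24.1], [69.2, -1.3, 26.9], [145.7, 52.2, 29.2]]
30 36 791 [[116.7, -0.6, 31.7], [125.6, 15.9, 33.6], [132.5, 59.0, 35.2]]
50 64 477 [[122.8, 17.3, 52.0], [128.2, 28.5, 59.7], [132.5, 40.7, 61.6]]
```

View pics/w2.png

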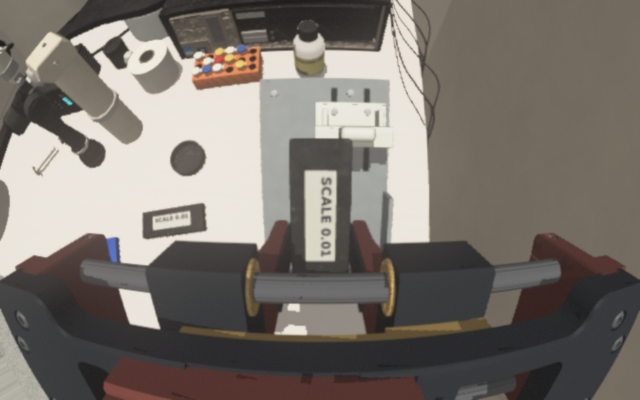

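The wrist view shows the held case (290-350, 140-270) square to the bed. The retainer is at (350,125), case B at (174,220), and everything is clear. The tool axes match the bed to within 0.4°, so I lower it.

Request:
carry_out(
  series=[
    [[-23.2, -8.8, -13.8, 0, 0.4, 0], [11.2, 0.95, -19.5, 0, 0, 0], [11.2, 0.95, -19.5, 0, 0, 0], [11.2, 0.95, -19.5, 0, 0, 0], [5.6, 0.5, -9.7, 0, 0, 0], [5.6, 0.5, -9.7, 0, 0, 0], [0, 0, 0, 0, 0, 0]],
  ],
)

```text
time_s: 5.67
eef_pos: [0.4302, -0.2548, 0.2187]
tcp_rot: [-0.012, 0.966, 0.04, 0.254]
wrist_force: [0.3, 0.0, -1.0]
opening: 0.032
gripper_force: 20.0
```

```bash
cat > st.py <<'E'
from h import *
from cell import arm
o=arm.get_obs();t,M=tip(o);print("t",round(o["time_s"],2),"tip bed",t.round(1),"F bed",(o["wrist_force"]@B3).round(1),"M",M.round(3).tolist(),"open",round(o["opening"],4),round(o["gripper_force"],1))
E
python3 st.py
```

```text
t 5.67 tip bed [40.3 49.7 10.6] F bed [-0.2 -0.  -1. ] M [[1.0, -0.001, -0.009], [-0.001, -1.0, -0.003], [-0.009, 0.003, -1.0]] open 0.032 20.0
```

Request:
carry_out(
  series=[
    [[0, -1, 0, 0, -0.5, 0], [0.5, 0, -0.9, 0, 0, 0], [0, 0, 0, 0, 0, 0], [0.5, 0, -0.9, 0, 0, 0], [0, 0, 0, 0, 0, 0], [0, 0, 0, 0, 0, 0]],
  ],
)

```text
time_s: 6.17
eef_pos: [0.431, -0.2565, 0.2196]
tcp_rot: [-0.01, 0.965, 0.04, 0.261]
wrist_force: [-0.0, -0.5, 0.6]
opening: 0.0318
gripper_force: 20.0
```

```bash
python3 st.py
```

```text
t 6.17 tip bed [43.6 47.2 11.1] F bed [ 0.2 -0.5  0.5] M [[1.0, -0.0, 0.004], [-0.0, -1.0, 0.001], [0.004, -0.001, -1.0]] open 0.0318 20.0
```

Request:
carry_out(
  series=[
    [[0.5, 0, -0.9, 0, 0, 0], [0, 0, 0, 0, 0, 0], [0.5, 0, -0.9, 0, 0, 0], [0, 0, 0, 0, 0, 0], [0, 0, 0, 0, 0, 0]],
  ],
)

```text
time_s: 6.58
eef_pos: [0.432, -0.2563, 0.2171]
tcp_rot: [-0.011, 0.965, 0.04, 0.26]
wrist_force: [0.6, 1.1, -1.5]
opening: 0.0315
gripper_force: 20.0
```

```bash
python3 st.py
```

```text
t 6.58 tip bed [43.2 47.4  8.5] F bed [-0.2  1.  -1.7] M [[1.0, -0.0, 0.003], [-0.0, -1.0, 0.0], [0.003, -0.0, -1.0]] open 0.0315 20.0
```

Request:
carry_out(
  series=[
    [[0.5, 0, -0.9, 0, 0, 0], [0, 0, 0, 0, 0, 0], [0, 0, 0, 0, 0, 0]],
  ],
)

```text
time_s: 6.83
eef_pos: [0.4323, -0.2564, 0.2171]
tcp_rot: [-0.011, 0.965, 0.041, 0.26]
wrist_force: [-7.3, 1.7, 5.3]
opening: 0.0319
gripper_force: 20.0
```

Request:
carry_out(
  series=[
    [[0.5, 0, -0.9, 0, 0, 0], [0, 0, 0, 0, 0, 0], [0, 0, 0, 0, 0, 0]],
  ],
)

```text
time_s: 7.08
eef_pos: [0.4326, -0.2564, 0.2171]
tcp_rot: [-0.011, 0.965, 0.041, 0.26]
wrist_force: [-14.8, 3.4, 11.6]
opening: 0.032
gripper_force: 20.0
```

```bash
python3 st.py
```

```text
t 7.08 tip bed [43.4 47.3  8.2] F bed [-6.7  4.6 17.2] M [[1.0, 0.001, 0.003], [0.001, -1.0, 0.0], [0.003, -0.0, -1.0]] open 0.032 20.0
```

Request:
carry_out(
  series=[
    [[-0.7, 0, 1.3, 0, 0, 0], [-4.3, -0.4, -2.5, 0, 0, 0], [-4.3, -0.4, -2.5, 0, 0, 0], [-4.3, -0.4, -2.5, 0, 0, 0], [-0.9, 0, -0.5, 0, 0, 0], [0, 0, 0, 0, 0, 0], [0, 0, 0, 0, 0, 0]],
  ],
)

```text
time_s: 7.67
eef_pos: [0.4182, -0.2578, 0.2088]
tcp_rot: [-0.011, 0.965, 0.04, 0.26]
wrist_force: [-4.8, -0.2, 4.0]
opening: 0.0315
gripper_force: 20.0
```

```bash
python3 st.py
```

```text
t 7.67 tip bed [26.9 47.   8.2] F bed [-2.2  0.2  5.9] M [[1.0, -0.0, 0.003], [-0.0, -1.0, 0.001], [0.003, -0.001, -1.0]] open 0.0315 20.0
```

Request:
carry_out(
  series=[
    [[-0.9, 0, -0.5, 0, 0, 0], [0, 0, 0, 0, 0, 0], [-0.9, 0, -0.5, 0, 0, 0], [0, 0, 0, 0, 0, 0], [0, 0, 0, 0, 0, 0]],
  ],
)

```text
time_s: 8.08
eef_pos: [0.4169, -0.2576, 0.208]
tcp_rot: [-0.011, 0.965, 0.04, 0.261]
wrist_force: [-0.2, 0.5, 1.9]
opening: 0.0317
gripper_force: 20.0
```

Request:
carry_out(
  series=[
    [[-0.9, 0, -0.5, 0, 0, 0], [0, 0, 0, 0, 0, 0], [0, 0, 0, 0, 0, 0]],
  ],
)

```text
time_s: 8.33
eef_pos: [0.4164, -0.2576, 0.2079]
tcp_rot: [-0.01, 0.964, 0.04, 0.262]
wrist_force: [5.6, -1.0, 3.1]
opening: 0.0316
gripper_force: 20.0
```

```bash
python3 st.py
```

```text
t 8.33 tip bed [25.5 47.3  8.3] F bed [ 6.3 -1.4 -0.1] M [[1.0, -0.0, 0.006], [-0.0, -1.0, 0.001], [0.006, -0.001, -1.0]] open 0.0316 20.0
```

Request:
carry_out(
  series=[
    [[0.4, 0, -0.1, 0, 0, 0], [0, 0, 0, 0, 0, 0], [0, 0, 0, 0, 0, 0], [0, 0, 0, 0, 0, 0], [-5, -0.4, 8.7, 0, 0, 0], [-10, -0.8, 17.3, 0, 0, 0], [-15, -1.3, 26, 0, 0, 0], [-15, -1.3, 26, 0, 0, 0]],
  ],
  gripper=0.5,
)

```text
time_s: 9.0
eef_pos: [0.3703, -0.261, 0.2856]
tcp_rot: [-0.012, 0.965, 0.04, 0.259]
wrist_force: [0.3, 0.3, 0.3]
opening: 0.0441
gripper_force: 0.0
```

Request:
carry_out(
  series=[
    [[-7, -0.6, 12, 0, 0, 0], [0, 0, 0, 0, 0, 0]],
  ],
)

```text
time_s: 9.17
eef_pos: [0.3635, -0.2626, 0.3019]
tcp_rot: [-0.008, 0.964, 0.04, 0.263]
wrist_force: [0.5, 0.7, 0.3]
opening: 0.044
gripper_force: 0.0
```

```bash
python3 st.py; python3 - <<'E'
from h import *
from cell import optics
s=optics.snapshot("wrist");np.savez("w3.npz",**s);cv2.imwrite("pics/w3.png",s["frame"][:,:,::-1])
b,ok=holder(s,O0);g=s["frame"].astype(int).sum(2)
for lo,hi in [(-4,4),(5,11),(14,21),(24,29),(29.5,36)]:
    p=b[ok&(b[...,0]>-8)&(b[...,0]<100)&(b[...,1]>-8)&(b[...,1]<112)&(b[...,2]>lo)&(b[...,2]<hi)]
    if len(p)>5: print(lo,hi,len(p),np.percentile(p,[1,50,99],axis=0).round(1).tolist(),cv2.minAreaRect(p[:,:2].astype(np.float32)))
E
```

```text
t 9.17 tip bed [ 26.8  45.8 116.3] F bed [0.6 0.6 0. ] M [[1.0, 0.002, 0.008], [0.002, -1.0, 0.006], [0.008, -0.006, -1.0]] open 0.044 0.0
-4 4 9419 [[0.8, -2.2, -0.5], [57.1, 65.4, 1.1], [99.3, 105.7, 2.8]] ((49.76799392700195, 50.813053131103516), (112.55941009521484, 100.53203582763672), 89.91695404052734)
5 11 152 [[2.9, -1.7, 5.1], [37.6, -1.1, 8.7], [77.3, 64.6, 10.9]] ((41.254852294921875, 30.658458709716797), (67.20292663574219, 77.66966247558594), 88.19005584716797)
14 21 3250 [[5.9, -1.2, 15.9], [44.7, 46.4, 18.2], [81.3, 62.3, 20.0]] ((43.332801818847656, 30.401309967041016), (64.66995239257812, 76.20391845703125), 89.93511962890625)
24 29 385 [[8.8, -5.1, 24.2], [43.7, -2.6, 27.7], [74.9, -0.7, 29.0]] ((41.35552978515625, -2.9382572174072266), (4.744880676269531, 67.38089752197266), 89.89852905273438)
29.5 36 1468 [[-3.9, 8.1, 31.7], [3.4, 48.9, 33.5], [9.6, 105.3, 35.1]] ((11.859949111938477, 41.064964294433594), (54.689308166503906, 129.50970458984375), 27.499177932739258)
```

View pics/w3.png

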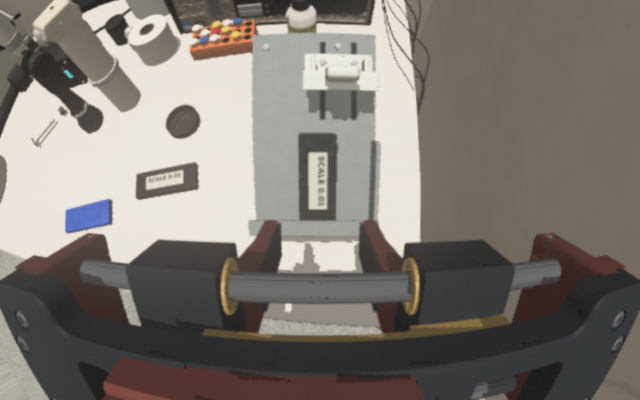

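Case A now lies under the lip in layer two, at about (317,176) in the view, with its upper end at bed x of about 81. Case B is at (167,181). Next I go there.

Request:
carry_out(
  series=[
    [[0, 0, 0, -0.5, 6, 0], [0, 0, 0, -0.5, 6, 0], [0, 0, 0, -0.5, 6, 0], [0, 0, 0, -0.5, 6, 0], [0, 0, 0, -0.5, 6, 0], [0, 20, 0, 0, 0, 6.7], [0, 20, 0, 0, 0, 6.7], [0, 20, 0, 0, 0, 6.7]],
  ],
)

```text
time_s: 9.88
eef_pos: [0.3645, -0.2011, 0.2949]
tcp_rot: [-0.002, 0.976, 0.218, -0.001]
wrist_force: [-0.9, -0.5, 0.3]
opening: 0.0439
gripper_force: 0.0
```

Request:
carry_out(
  series=[
    [[20, 15, 0, 0, 0, 6.7], [20, 15, 0, 0, 0, 6.7], [20, 15, 0, 0, 0, 6.7], [20, 15, 0, 0, 0, 6.7], [20, 15, 0, 0, 0, 6.7], [20, 15, 0, 0, 0, 6.7], [20, 14, 0, 0, 0, 6.7], [20, 13, 0, 0, 0, 6.7]],
  ],
  gripper=0.55,
)

```text
time_s: 10.55
eef_pos: [0.5251, -0.0835, 0.2949]
tcp_rot: [-0.002, 0.772, 0.635, -0.0]
wrist_force: [-0.5, -0.3, -0.3]
opening: 0.0483
gripper_force: 0.0
```

Request:
carry_out(
  series=[
    [[4, 0, 0, 0, 0, 6.7], [0, 0, 0, 0, 0, 6.7], [0, 0, 0, 0, 0, 6.7], [0, 0, 0, 0, 0, 6.7], [0, 0, 0, 0, 0, 0], [0, 0, 0, 0, 0, 0]],
  ],
)

```text
time_s: 11.05
eef_pos: [0.5282, -0.0846, 0.2955]
tcp_rot: [-0.002, 0.608, 0.794, 0.0]
wrist_force: [-0.5, -1.1, 0.0]
opening: 0.0482
gripper_force: 0.0
```

```bash
python3 - <<'E'
from h import *
from cell import arm,optics
o=arm.get_obs();R=q2R(o["tcp_rot"]);print(o["eef_pos"].round(4),"close",np.degrees(np.arctan2(R[1,1],R[0,1])).round(2),"z",R[:,2].round(3))
s=optics.snapshot("wrist")
W=fcloud(s);ok=(s["z_map"]>0)&(W[...,2]>.0045)&(W[...,2]<.014)
k,lab,st,ce=cv2.connectedComponentsWithStats(ok.astype(np.uint8))
for i in range(1,k):
    if st[i,4]>300:
        p=W[lab==i];r=cv2.minAreaRect((p[:,:2]*1000).astype(np.float32));print(st[i],np.percentile(p[:,2],[10,50,90]).round(4),[np.round(x,1) for x in r],np.median(s["frame"][lab==i],0))
E
```

```text
[ 0.5282 -0.0846  0.2955] close 15.12 z [-0.003  0.002 -1.   ]
[   0    0   28  108 1496] [0.0066 0.0107 0.0132] [array([68.7, 13.8]), array([ 78.8, 171.2]), np.float64(26.1)] [142. 137. 126.]
[ 275    0   39   87 3143] [0.0083 0.0093 0.0103] [array([469.2,  40.9]), array([32.7, 80.6]), np.float64(16.2)] [ 95. 119. 199.]
[ 303  132   38   92 3338] [0.0084 0.0093 0.0102] [array([524.1, -70.8]), array([32.5, 82.4]), np.float64(14.6)] [95. 88. 84.]
[379 180  48  48 669] [0.0053 0.0116 0.013 ] [array([602.2, -73.5]), array([44.1, 43.8]), np.float64(77.2)] [78. 73. 68.]
[ 265  303  121   32 2646] [0.007  0.0078 0.0087] [array([ 568.2, -214. ]), array([127.7,  41.9]), np.float64(12.8)] [100. 102.  99.]
```

Request:
carry_out(
  series=[
    [[-0.3, -0.7, -30, 0, 0, -0.5], [0, 0, -30, 0, 0, 0], [0, 0, -30, 0, 0, 0], [0, 0, -12, 0, 0, 0], [0, 0, -9, 0, 0, 0], [0, 0, 0, 0, 0, 0], [0, 0, 0, 0, 0, 0]],
  ],
)

```text
time_s: 11.68
eef_pos: [0.5283, -0.0857, 0.1871]
tcp_rot: [-0.0, 0.611, 0.792, 0.001]
wrist_force: [-0.3, 0.4, 0.7]
opening: 0.0486
gripper_force: 0.0
```

Request:
carry_out(
  series=[
    [[0, 0, 0, 0, 0, 0], [0, 0, 0, 0, 0, 0], [0, 0, 0, 0, 0, 0], [0, 0, 0, 0, 0, 0]],
  ],
  gripper=0.2,
)

```text
time_s: 12.02
eef_pos: [0.5284, -0.0858, 0.1878]
tcp_rot: [0.001, 0.61, 0.792, 0.001]
wrist_force: [-1.1, -0.0, 3.0]
opening: 0.0314
gripper_force: 20.0
```

```bash
python3 - <<'E'
from h import *
from cell import arm,optics
o=arm.get_obs();R=q2R(o["tcp_rot"]);print(o["eef_pos"].round(4),"close",np.degrees(np.arctan2(R[1,1],R[0,1])).round(2),"z",R[:,2].round(3),o["opening"],o["wrist_force"].round(1))
E
```

```text
[ 0.5284 -0.0858  0.1878] close 14.77 z [ 0.002  0.001 -1.   ] 0.03142623263783906 [-1.1 -0.   3. ]
```

Request:
carry_out(
  series=[
    [[0, 0, 0, 0, 0, 0], [0, 0, 0, 0, 0, 0], [0, 0, -3.5, 0, 0, 0], [0, 0, 0, 0, 0, 0], [0, 0, 0, 0, 0, 0]],
  ],
  gripper=0.5,
)

```text
time_s: 12.43
eef_pos: [0.5279, -0.0857, 0.1824]
tcp_rot: [-0.001, 0.61, 0.792, 0.001]
wrist_force: [-0.5, 0.2, -0.0]
opening: 0.0441
gripper_force: 0.3
```

Request:
carry_out(
  series=[
    [[0, 0, 0, 0, 0, 0], [0, 0, 0, 0, 0, 0], [0, 0, 0, 0, 0, 0], [0, 0, 0, 0, 0, 0]],
  ],
  gripper=0.2,
)

```text
time_s: 12.77
eef_pos: [0.5278, -0.0856, 0.1824]
tcp_rot: [-0.001, 0.61, 0.792, 0.0]
wrist_force: [-0.2, -0.7, -0.3]
opening: 0.0318
gripper_force: 20.0
```

```bash
python3 - <<'E'
from h import *
from cell import arm,optics
o=arm.get_obs();R=q2R(o["tcp_rot"]);print(o["eef_pos"].round(4),"close",np.degrees(np.arctan2(R[1,1],R[0,1])).round(2),"z",R[:,2].round(3),o["opening"],o["wrist_force"].round(1))
E
```

```text
[ 0.5278 -0.0856  0.1824] close 14.78 z [-0.001  0.002 -1.   ] 0.031762200698785686 [-0.2 -0.7 -0.3]
```

Request:
carry_out(
  series=[
    [[0, 0, 40, 0, 0, 0], [0, 0, 40, 0, 0, 0], [0, 0, 40, 0, 0, 0], [-24, -10, 2, 0, 0, -6.7], [-24, -10, 2, 0, 0, -6.7], [-24, -10, 2, 0, 0, -6.7], [-24, -10, 2, 0, 0, -6.7], [-24, -10, 2, 0, 0, -6.7]],
  ],
)

```text
time_s: 13.43
eef_pos: [0.4067, -0.1358, 0.3125]
tcp_rot: [-0.001, 0.814, 0.581, 0.001]
wrist_force: [0.1, -0.4, -0.2]
opening: 0.0316
gripper_force: 19.9
```

Request:
carry_out(
  series=[
    [[0, -15, 0, 0, 0, -6.7], [0, -15, 0, 0, 0, -6.7], [0, -15, 0, 0, 0, -6.7], [0, -15, 0, 0, 0, -6.7], [0, -15, 0, 0, 0, -6.7], [0, -15, 0, 0, 0, -6.7], [0, -15, 0, 0, 0, -6.7], [0, -15, 0, 0, 0, -6.7]],
  ],
)

```text
time_s: 14.1
eef_pos: [0.4077, -0.2564, 0.3124]
tcp_rot: [-0.0, 0.989, 0.151, 0.001]
wrist_force: [0.8, -0.1, -0.4]
opening: 0.0319
gripper_force: 19.9
```

Request:
carry_out(
  series=[
    [[0, 0, 0, 0, 0, -6.4], [0, 0, 0, 0, 0, -6.4], [0, 0, 0, 0.5, -6, 0], [0, 0, 0, 0.5, -6, 0], [0, 0, 0, 0.5, -6, 0], [0, 0, 0, 0.5, -6, 0], [0, 0, 0, 0.5, -6, 0], [0, 0, 0, 0, 0, 0]],
  ],
)

```text
time_s: 14.77
eef_pos: [0.4072, -0.2557, 0.312]
tcp_rot: [-0.011, 0.964, 0.04, 0.262]
wrist_force: [-0.2, -0.2, -0.4]
opening: 0.032
gripper_force: 19.9
```

```bash
python3 st.py
```

```text
t 14.77 tip bed [ 69.9  50.1 103. ] F bed [-0.4 -0.2 -0.2] M [[1.0, 0.0, 0.007], [0.0, -1.0, 0.001], [0.007, -0.001, -1.0]] open 0.032 19.9
```

Request:
carry_out(
  series=[
    [[-24, -4.9, -14, 0, 0.3, 0], [12.5, 1, -21.7, 0, 0, 0], [12.5, 1, -21.7, 0, 0, 0], [12.5, 1, -21.7, 0, 0, 0], [2, 0.2, -3.5, 0, 0, 0], [2, 0.1, -3.4, 0, 0, 0], [0, 0, 0, 0, 0, 0], [0, 0, 0, 0, 0, 0]],
  ],
)

```text
time_s: 15.43
eef_pos: [0.4256, -0.2575, 0.228]
tcp_rot: [-0.01, 0.965, 0.041, 0.258]
wrist_force: [0.9, 0.5, -0.2]
opening: 0.0317
gripper_force: 19.9
```

```bash
python3 st.py
```

```text
t 15.43 tip bed [42.  46.7 21.2] F bed [ 0.8  0.5 -0.7] M [[1.0, 0.002, -0.001], [0.002, -1.0, 0.001], [-0.001, -0.001, -1.0]] open 0.0317 19.9
```

Descend about 4 mm to contact.

Request:
carry_out(
  series=[
    [[1, 0, -1.8, 0, 0, 0], [0, 0, 0, 0, 0, 0], [0.7, 0, -1.3, 0, 0, 0], [0, 0, 0, 0, 0, 0], [0, 0, 0, 0, 0, 0]],
  ],
)

```text
time_s: 15.85
eef_pos: [0.4271, -0.2573, 0.2238]
tcp_rot: [-0.01, 0.965, 0.041, 0.258]
wrist_force: [-1.4, 0.5, -0.7]
opening: 0.0321
gripper_force: 19.9
```

Request:
carry_out(
  series=[
    [[0.5, 0, -0.9, 0, 0, 0], [0, 0, 0, 0, 0, 0], [0, 0, 0, 0, 0, 0]],
  ],
)

```text
time_s: 16.1
eef_pos: [0.4274, -0.2574, 0.2236]
tcp_rot: [-0.01, 0.965, 0.041, 0.258]
wrist_force: [-6.9, 2.6, 6.2]
opening: 0.0317
gripper_force: 20.3
```

```bash
python3 st.py
```

```text
t 16.1 tip bed [41.4 46.7 16.5] F bed [-2.6  3.2  8.7] M [[1.0, 0.002, -0.002], [0.002, -1.0, 0.0], [-0.002, -0.0, -1.0]] open 0.0317 20.3
```

Request:
carry_out(
  series=[
    [[-0.4, 0, 0.7, 0, 0, 0], [-4.3, -0.4, -2.5, 0, 0, 0], [-4.3, -0.4, -2.5, 0, 0, 0], [-3.4, -0.3, -2, 0, 0, 0], [-0.9, 0, -0.5, 0, 0, 0], [0, 0, 0, 0, 0, 0], [0, 0, 0, 0, 0, 0]],
  ],
)

```text
time_s: 16.68
eef_pos: [0.414, -0.2585, 0.2159]
tcp_rot: [-0.01, 0.965, 0.041, 0.257]
wrist_force: [-4.4, -0.4, 3.8]
opening: 0.0318
gripper_force: 20.4
```

Request:
carry_out(
  series=[
    [[-0.9, 0, -0.5, 0, 0, 0], [0, 0, 0, 0, 0, 0], [0, 0, 0, 0, 0, 0]],
  ],
)

```text
time_s: 16.93
eef_pos: [0.4135, -0.2585, 0.2156]
tcp_rot: [-0.01, 0.965, 0.041, 0.258]
wrist_force: [-2.5, -0.9, 3.5]
opening: 0.0321
gripper_force: 20.4
```

```bash
python3 st.py
```

```text
t 16.93 tip bed [25.4 46.8 16.5] F bed [-0.4 -0.6  4.3] M [[1.0, 0.001, -0.001], [0.001, -1.0, 0.0], [-0.001, -0.0, -1.0]] open 0.0321 20.4
```

Request:
carry_out(
  series=[
    [[-0.9, 0, -0.5, 0, 0, 0], [0, 0, 0, 0, 0, 0], [0, 0, 0, 0, 0, 0]],
  ],
)

```text
time_s: 17.18
eef_pos: [0.413, -0.2584, 0.2153]
tcp_rot: [-0.01, 0.965, 0.041, 0.259]
wrist_force: [4.9, -1.6, 2.3]
opening: 0.0321
gripper_force: 20.1
```

Request:
carry_out(
  series=[
    [[-0.4, 0, -0.3, 0, 0, 0], [0, 0, 0, 0, 0, 0], [0, 0, 0, 0, 0, 0]],
  ],
)

```text
time_s: 17.43
eef_pos: [0.4128, -0.2584, 0.2153]
tcp_rot: [-0.01, 0.965, 0.041, 0.259]
wrist_force: [6.9, 0.1, 2.7]
opening: 0.0315
gripper_force: 19.9
```

```bash
python3 st.py
```

```text
t 17.43 tip bed [25.1 46.9 16.6] F bed [ 7.3 -0.5 -1.1] M [[1.0, 0.002, 0.001], [0.002, -1.0, 0.001], [0.001, -0.001, -1.0]] open 0.0315 19.9
```

Request:
carry_out(
  series=[
    [[0.3, 0, 0.1, 0, 0, 0], [0, 0, 0, 0, 0, 0], [0, 0, 0, 0, 0, 0], [0, 0, 0, 0, 0, 0], [-5, -0.4, 8.7, 0, 0, 0], [-10, -0.8, 17.3, 0, 0, 0], [-10, -0.8, 17.3, 0, 0, 0]],
  ],
  gripper=0.5,
)

```text
time_s: 18.02
eef_pos: [0.3867, -0.2601, 0.258]
tcp_rot: [-0.012, 0.965, 0.041, 0.257]
wrist_force: [0.6, 0.4, 0.1]
opening: 0.0439
gripper_force: 0.0
```

Request:
carry_out(
  series=[
    [[15, -23.8, 7.5, 0, 0, 0], [0, 0, 0, 0, 0, 0], [0, 0, 0, 0, 0, 0], [0, 0, 0, 0, 0, 0], [0, 0, 0, 0, 0, 0]],
  ],
  gripper=1.0,
)

```text
time_s: 18.43
eef_pos: [0.4021, -0.2837, 0.2647]
tcp_rot: [-0.011, 0.965, 0.041, 0.257]
wrist_force: [0.0, -0.4, 0.4]
opening: 0.0738
gripper_force: 0.0
```

```bash
python3 st.py;python3 - <<'E'
from h import *
from cell import optics
s=optics.snapshot("scene")
W=cloud(s)*1000;b=(W-O0)@B3;print("wall y min",np.percentile(W[(W[...,0]>300)&(W[...,0]<600)&(W[...,2]>100)&(W[...,2]<400)&(W[...,1]<-340)][:,1],[1,50,99]).round(0))
for n,bb,ok in [("scene",b,s["z_map"]>0)]:
  for lo,hi in [(5,11),(12,20),(22,28.5)]:
    p=bb[ok&(bb[...,0]>12)&(bb[...,0]<95)&(bb[...,1]>12)&(bb[...,1]<75)&(bb[...,2]>lo)&(bb[...,2]<hi)]
    if len(p)>5: print(n,lo,hi,len(p),np.percentile(p,[1,50,99],axis=0).round(1).tolist())
im=s["frame"][170:310,340:460,::-1];side=optics.snapshot("side")["frame"][130:230,335:435,::-1]
cv2.imwrite("pics/c3.png",np.hstack([cv2.resize(im,(420,490),interpolation=2),cv2.resize(side,(380,490),interpolation=2)]))
E
```

```text
t 18.43 tip bed [38.  22.9 65.8] F bed [ 0.2 -0.4  0.3] M [[1.0, 0.001, -0.003], [0.001, -1.0, -0.001], [-0.003, 0.001, -1.0]] open 0.0738 0.0
wall y min [-553. -436. -412.]
scene 22 28.5 42 [[12.2, 31.0, 22.7], [14.5, 45.0, 25.6], [16.9, 58.0, 27.9]]
```

View pics/c3.png

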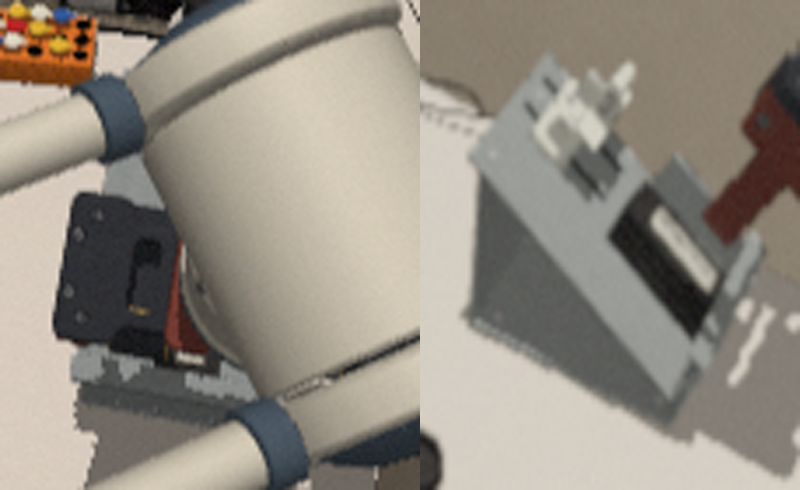

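The side half shows the three-layer pile against the ledge under the lip, with the fence behind and the gripper clear. I lower the open gripper over the pile and fence.

Request:
carry_out(
  series=[
    [[0, 0, 0, 0, 0, 0], [0, 0, 0, 0, 0, 0], [0, 0, 0, 0, 0, 0], [10, 0.8, -17.3, 0, 0, 0], [10, 0.8, -17.3, 0, 0, 0], [6, 0.5, -10.4, 0, 0, 0], [3.5, 0.3, -6, 0, 0, 0], [0, 0, 0, 0, 0, 0]],
  ],
)

```text
time_s: 19.2
eef_pos: [0.432, -0.2813, 0.2127]
tcp_rot: [-0.012, 0.966, 0.041, 0.257]
wrist_force: [-0.3, 0.0, -0.0]
opening: 0.0878
gripper_force: 0.0
```

```bash
python3 st.py
```

```text
t 19.2 tip bed [37.8 23.   5.7] F bed [-0.3  0.   0.1] M [[1.0, 0.001, -0.004], [0.001, -1.0, -0.002], [-0.004, 0.002, -1.0]] open 0.0878 0.0
```

Request:
carry_out(
  series=[
    [[1.8, 0.1, -3.1, 0, 0, 0], [0, 0, 0, 0, 0, 0], [0.3, -3.5, 0, 0, 0, 0], [0.3, -3.5, 0, 0, 0, 0], [0.3, -3.5, 0, 0, 0, 0], [0.3, -3.5, 0, 0, 0, 0], [0, 0, 0, 0, 0, 0]],
  ],
)

```text
time_s: 19.78
eef_pos: [0.435, -0.2965, 0.2118]
tcp_rot: [-0.01, 0.965, 0.041, 0.258]
wrist_force: [-0.4, -0.7, 0.3]
opening: 0.0881
gripper_force: 0.0
```

```bash
python3 st.py
```

```text
t 19.78 tip bed [39.3  7.   4.1] F bed [-0.3 -0.6  0.5] M [[1.0, 0.001, -0.001], [0.001, -1.0, 0.001], [-0.001, -0.001, -1.0]] open 0.0881 0.0
```

Request:
carry_out(
  series=[
    [[0.7, 0, -1.3, 0, 0, 0], [0, 0, 0, 0, 0, 0], [0, 0, 0, 0, 0, 0], [0, 0, 0, 0, 0, 0], [0, 0, 0, 0, 0, 0], [0, 0, 0, 0, 0, 0]],
  ],
  gripper=0.62,
  force=8,
)

```text
time_s: 20.28
eef_pos: [0.4356, -0.2956, 0.21]
tcp_rot: [-0.011, 0.965, 0.041, 0.258]
wrist_force: [0.5, 1.5, 0.2]
opening: 0.0551
gripper_force: 0.5
```

```bash
python3 st.py
```

```text
t 20.28 tip bed [38.9  8.   2.1] F bed [ 0.7  1.4 -0.1] M [[1.0, 0.001, -0.002], [0.001, -1.0, 0.0], [-0.002, -0.0, -1.0]] open 0.0551 0.5
```

Request:
carry_out(
  series=[
    [[0, 0, 0, 0, 0, 0], [0, 0, 0, 0, 0, 0], [0, 0, 0, 0, 0, 0], [0, 0, 0, 0, 0, 0], [0, 0, 0, 0, 0, 0]],
  ],
  gripper=0.48,
)

```text
time_s: 20.7
eef_pos: [0.4356, -0.2944, 0.2099]
tcp_rot: [-0.013, 0.965, 0.042, 0.257]
wrist_force: [-3.2, 7.9, 3.7]
opening: 0.0427
gripper_force: 4.2
```

```bash
python3 st.py
```

```text
t 20.7 tip bed [38.9 10.   2.1] F bed [-0.4  8.1  4.4] M [[1.0, 0.001, -0.002], [0.001, -1.0, -0.004], [-0.002, 0.004, -1.0]] open 0.0427 4.2
```

Request:
carry_out(
  series=[
    [[0, -1, 0, 0, 0, 0], [0, 0, 0, 0, 0, 0], [0, 0, 0, 0, 0, 0]],
  ],
)

```text
time_s: 20.95
eef_pos: [0.4357, -0.2948, 0.2099]
tcp_rot: [-0.014, 0.965, 0.042, 0.257]
wrist_force: [-4.4, 11.9, 5.2]
opening: 0.0424
gripper_force: 5.9
```

```bash
python3 st.py
```

```text
t 20.95 tip bed [38.9 10.   2. ] F bed [-0.4 12.3  6.2] M [[1.0, 0.001, -0.002], [0.001, -1.0, -0.007], [-0.002, 0.007, -1.0]] open 0.0424 5.9
```

Request:
carry_out(
  series=[
    [[0, 1, 0, 0, 0, 0], [0, 0, 0, 0, 0, 0], [0, 0, 0, 0, 0, 0], [-5, -0.4, 8.7, 0, 0, 0], [-10, -0.8, 17.3, 0, 0, 0], [-15, -1.3, 26, 0, 0, 0], [-15, -1.3, 26, 0, 0, 0], [-8, -0.6, 13, 0, 0, 0]],
  ],
  gripper=0.65,
)

```text
time_s: 21.62
eef_pos: [0.3815, -0.3006, 0.3055]
tcp_rot: [-0.008, 0.965, 0.041, 0.259]
wrist_force: [0.8, -1.3, 0.7]
opening: 0.0571
gripper_force: 0.0
```

Request:
carry_out(
  series=[
    [[0, 20, 0, 0, 0, 0], [0, 0, 0, 0, 0, 0], [0, 0, 0, 0, 0, 0]],
  ],
)

```text
time_s: 21.87
eef_pos: [0.3823, -0.28, 0.3018]
tcp_rot: [-0.01, 0.965, 0.041, 0.258]
wrist_force: [0.0, 0.5, 1.1]
opening: 0.0575
gripper_force: 0.0
```

```bash
python3 st.py; cat > look.py <<'E'
from h import *
from cell import optics
import sys
s=optics.snapshot("wrist");np.savez("wl.npz",**s);cv2.imwrite("pics/%s.png"%sys.argv[1],cv2.resize(s["frame"][:260,200:440,::-1],None,fx=2.3,fy=2.3,interpolation=2))
b,ok=holder(s,O0)
for lo,hi in [(-3,3),(5,11),(14,20),(22,26.2),(26.5,29),(30,36)]:
    p=b[ok&(b[...,0]>-8)&(b[...,0]<115)&(b[...,1]>-8)&(b[...,1]<112)&(b[...,2]>lo)&(b[...,2]<hi)]
    if len(p)>5: print(lo,hi,len(p),np.percentile(p,[1,50,99],axis=0).round(1).tolist())
p=b[ok&(b[...,0]>11)&(b[...,0]<100)&(b[...,1]>1)&(b[...,1]<70)&(b[...,2]>23)&(b[...,2]<29)];print("top rect",cv2.minAreaRect(p[:,:2].astype(np.float32)))
for x in (20,35,50,65,78):
    q=b[ok&(abs(b[...,0]-x)<4)&(b[...,1]>3)&(b[...,1]<80)]; print(x,[np.percentile(q[(q[:,2]>l)&(q[:,2]<h)][:,1],97).round(1) if ((q[:,2]>l)&(q[:,2]<h)).sum()>3 else None for l,h in [(3,9),(11,18),(20,29)]])
t=b[ok&(b[...,2]>50)&(b[...,2]<66)&(b[...,0]>70)&(b[...,0]<150)&(b[...,1]>0)&(b[...,1]<60)]
if len(t):print("tab",np.percentile(t,[2,98],axis=0).round(1).tolist())
E
python3 look.py w4
```

```text
t 21.87 tip bed [ 40.1  27.7 107.6] F bed [0.6 0.5 0.9] M [[1.0, 0.002, -0.001], [0.002, -1.0, 0.001], [-0.001, -0.001, -1.0]] open 0.0575 0.0
-3 3 11603 [[0.5, -2.7, -0.5], [70.8, 61.0, 1.1], [114.2, 105.5, 2.6]]
5 11 92 [[-1.1, -3.8, 5.0], [-0.3, 32.9, 6.3], [81.8, 104.3, 8.1]]
14 20 41 [[75.4, -4.0, 14.9], [81.1, 13.2, 16.8], [81.3, 29.3, 18.0]]
22 26.2 947 [[7.5, -1.8, 24.1], [46.7, 16.5, 25.8], [81.1, 31.2, 26.2]]
26.5 29 2384 [[8.6, -4.8, 26.5], [45.4, 12.3, 27.1], [79.8, 29.5, 28.8]]
30 36 1472 [[-4.0, -4.5, 32.1], [3.2, 34.4, 33.6], [9.4, 105.3, 35.2]]
top rect ((46.18585205078125, 16.10243034362793), (30.127159118652344, 70.27982330322266), 89.94937133789062)
20 [None, None, np.float64(30.3)]
35 [None, None, np.float64(30.3)]
50 [None, None, np.float64(30.3)]
65 [None, None, np.float64(30.3)]
78 [np.float64(29.7), np.float64(28.8), np.float64(29.5)]
tab [[122.7, 16.4, 51.6], [132.0, 40.3, 61.2]]
```

View pics/w4.png

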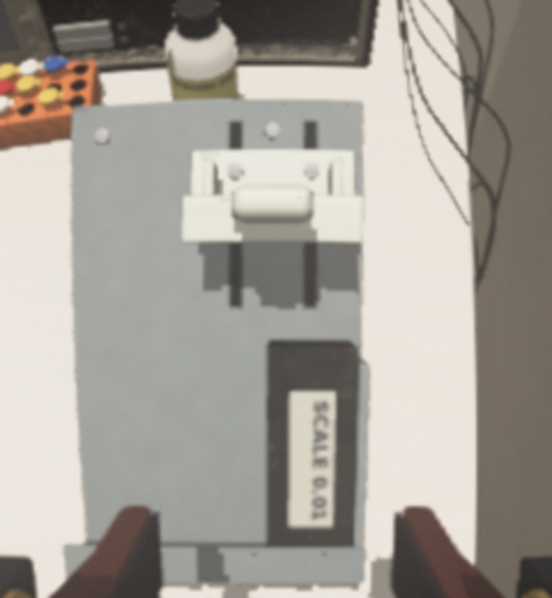

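The wrist crop shows the top case at (312,445), square against the fence with its edge at x of about 356, under the lip. The retainer tab is at (270,202). All layers end at bed x of about 81.3. Next is the retainer: I push it from up-slope of the tab with closed fingers.

Request:
carry_out(
  series=[
    [[32.2, 3, 18.7, 0, 0, 0], [32.2, 3, 18.7, 0, 0, 0], [32.3, 3.1, 18.7, 0, 0, 0], [0, 0, 0, 0, 0, 0], [0, 0, 0, 0, 0, 0], [0, 0, 0, 0, 0, 0], [0, 0, 0, 0, 0, 0]],
  ],
  gripper=0.0,
)

```text
time_s: 22.5
eef_pos: [0.4787, -0.2714, 0.3555]
tcp_rot: [-0.011, 0.966, 0.041, 0.257]
wrist_force: [0.5, -0.3, -0.1]
opening: 0.0142
gripper_force: 0.0
```

```bash
python3 st.py
```

```text
t 22.5 tip bed [150.1  28.8 105.7] F bed [ 0.4 -0.4 -0.3] M [[1.0, -0.0, -0.004], [-0.0, -1.0, -0.001], [-0.004, 0.001, -1.0]] open 0.0142 0.0
```

Request:
carry_out(
  series=[
    [[0, 0, 0, 0, 0, 0], [10, 0.8, -17.3, 0, 0, 0], [10, 0.8, -17.3, 0, 0, 0], [7.5, 0.6, -13, 0, 0, 0], [5, 0.4, -8.7, 0, 0, 0], [0, 0, 0, 0, 0, 0], [0, 0, 0, 0, 0, 0]],
  ],
)

```text
time_s: 23.08
eef_pos: [0.5114, -0.2685, 0.3004]
tcp_rot: [-0.011, 0.965, 0.041, 0.257]
wrist_force: [-0.9, 0.1, 0.4]
opening: 0.0003
gripper_force: 0.0
```

```bash
python3 st.py
```

```text
t 23.08 tip bed [151.4  28.8  41.6] F bed [-0.6  0.2  0.8] M [[1.0, 0.001, -0.003], [0.001, -1.0, -0.0], [-0.003, 0.0, -1.0]] open 0.0003 0.0
```

Request:
carry_out(
  series=[
    [[-5.2, -0.4, -3, 0, 0, 0], [-5.2, -0.4, -3, 0, 0, 0], [-5.2, -0.4, -3, 0, 0, 0], [-5.2, -0.5, -3, 0, 0, 0], [-5.2, -0.4, -3, 0, 0, 0], [-5.2, -0.5, -3, 0, 0, 0], [-5.2, -0.4, -3, 0, 0, 0], [0, 0, 0, 0, 0, 0]],
  ],
)

```text
time_s: 23.75
eef_pos: [0.4744, -0.2715, 0.2789]
tcp_rot: [-0.011, 0.965, 0.041, 0.257]
wrist_force: [-0.9, 1.1, 0.3]
opening: 0.0003
gripper_force: 0.0
```

```bash
python3 st.py
```

```text
t 23.75 tip bed [108.4  28.9  41.5] F bed [-0.6  1.2  0.7] M [[1.0, 0.001, -0.003], [0.001, -1.0, -0.0], [-0.003, 0.0, -1.0]] open 0.0003 0.0
```

Request:
carry_out(
  series=[
    [[-1.7, -0.1, -1, 0, 0, 0], [-1.7, -0.2, -1, 0, 0, 0], [-1.7, -0.1, -1, 0, 0, 0], [0, 0, 0, 0, 0, 0]],
  ],
)

```text
time_s: 24.08
eef_pos: [0.4701, -0.2718, 0.2764]
tcp_rot: [-0.011, 0.965, 0.041, 0.257]
wrist_force: [0.6, 0.1, -1.0]
opening: 0.0003
gripper_force: 0.2
```

```bash
python3 st.py
```

```text
t 24.08 tip bed [103.5  29.   41.5] F bed [ 0.   0.1 -1.1] M [[1.0, 0.001, -0.002], [0.001, -1.0, -0.0], [-0.002, 0.0, -1.0]] open 0.0003 0.2
```

Request:
carry_out(
  series=[
    [[-0.9, 0, -0.5, 0, 0, 0], [0, 0, 0, 0, 0, 0], [-0.9, -0.1, -0.5, 0, 0, 0], [0, 0, 0, 0, 0, 0]],
  ],
)

```text
time_s: 24.42
eef_pos: [0.4685, -0.2718, 0.2758]
tcp_rot: [-0.011, 0.965, 0.041, 0.258]
wrist_force: [0.4, -0.2, 0.3]
opening: 0.0005
gripper_force: 0.6
```

```bash
python3 st.py
```

```text
t 24.42 tip bed [101.9  29.   41.7] F bed [ 0.5 -0.3  0.1] M [[1.0, 0.001, -0.002], [0.001, -1.0, -0.0], [-0.002, 0.0, -1.0]] open 0.0005 0.6
```

Request:
carry_out(
  series=[
    [[-0.9, 0, -0.5, 0, 0, 0], [0, 0, 0, 0, 0, 0], [-0.9, -0.1, -0.5, 0, 0, 0], [0, 0, 0, 0, 0, 0], [0, 0, 0, 0, 0, 0]],
  ],
)

```text
time_s: 24.83
eef_pos: [0.4672, -0.2718, 0.2753]
tcp_rot: [-0.011, 0.965, 0.041, 0.259]
wrist_force: [6.6, 1.0, -0.6]
opening: 0.0001
gripper_force: 2.7
```

```bash
python3 st.py
```

```text
t 24.83 tip bed [101.   29.1  41.9] F bed [ 5.5  0.5 -3.9] M [[1.0, 0.001, 0.001], [0.001, -1.0, 0.0], [0.001, -0.0, -1.0]] open 0.0001 2.7
```

Request:
carry_out(
  series=[
    [[-0.9, 0, -0.5, 0, 0, 0], [0, 0, 0, 0, 0, 0], [0, 0, 0, 0, 0, 0]],
  ],
)

```text
time_s: 25.08
eef_pos: [0.4668, -0.2717, 0.2752]
tcp_rot: [-0.01, 0.965, 0.041, 0.26]
wrist_force: [10.3, 1.2, -1.0]
opening: 0.0004
gripper_force: 4.2
```

```bash
python3 st.py
```

```text
t 25.08 tip bed [100.9  29.1  42.1] F bed [ 8.5  0.4 -6.1] M [[1.0, 0.001, 0.002], [0.001, -1.0, 0.001], [0.002, -0.001, -1.0]] open 0.0004 4.2
```

Request:
carry_out(
  series=[
    [[6, 0.4, 3.5, 0, 0, 0], [4, 0.3, 2.3, 0, 0, 0], [-10, -0.8, 17.3, 0, 0, 0], [-15, -1.2, 26, 0, 0, 0], [-15, -1.2, 26, 0, 0, 0], [-25, -2, -15, 0, 0, 0], [-32, -2, -18, 0, 0, 0], [0, 0, 0, 0, 0, 0]],
  ],
)

```text
time_s: 25.75
eef_pos: [0.3752, -0.2781, 0.3112]
tcp_rot: [-0.013, 0.966, 0.04, 0.254]
wrist_force: [-0.7, 0.5, -2.2]
opening: 0.0002
gripper_force: 0.0
```

```bash
python3 st.py; python3 look.py w5; python3 - <<'E'
from h import *
from cell import optics
im=optics.snapshot("side")["frame"][130:230,335:435,::-1]
a=cv2.imread("pics/w5.png");a=cv2.resize(a,(400,433))
cv2.imwrite("pics/c5.png",np.hstack([a[:400],cv2.resize(im,(400,400),interpolation=2)]))
E
```

```text
t 25.75 tip bed [ 37.2  31.2 119.2] F bed [-1.7  0.5 -1.6] M [[1.0, -0.003, -0.01], [-0.003, -1.0, -0.004], [-0.01, 0.004, -1.0]] open 0.0002 0.0
-3 3 8494 [[0.1, -2.6, -0.5], [54.5, 72.5, 1.1], [114.5, 105.8, 2.7]]
5 11 1229 [[89.6, -0.9, 5.1], [100.1, 29.2, 6.7], [108.3, 58.4, 10.5]]
14 20 17 [[77.6, -2.8, 14.2], [95.3, 48.7, 18.3], [101.9, 48.8, 19.4]]
22 26.2 806 [[8.5, -1.6, 24.1], [49.7, 15.6, 25.7], [102.1, 52.4, 26.2]]
26.5 29 1998 [[9.9, -5.1, 26.5], [43.9, 11.3, 27.1], [92.2, 49.0, 28.8]]
30 36 2321 [[-3.9, -3.8, 30.8], [8.4, 50.2, 33.5], [89.0, 105.1, 35.2]]
top rect ((55.353145599365234, 28.502662658691406), (90.49858093261719, 54.669288635253906), 2.2075653076171875)
20 [None, None, np.float64(30.2)]
35 [None, None, np.float64(30.1)]
50 [None, None, np.float64(30.1)]
65 [None, None, np.float64(30.1)]
78 [None, None, None]
tab [[79.7, 17.1, 56.7], [89.2, 40.2, 61.3]]
```

View pics/c5.png

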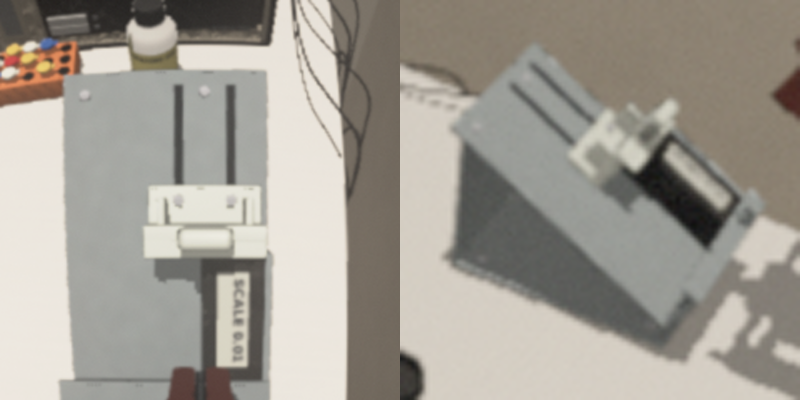

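The retainer tab centre is at bed x of about 84.5, so its face is at about 81.5 against a pile end at about 81.3. The pile is square against the fence and under the lip, and the gripper is clear. I hand in the job.

```bash
python3 -c "
from cell import arm
print(arm.finish_job())"
```

```text
the job is handed in; nothing more can be done
None
```

I handed the job in after about 26 s of robot time. By the last camera readings, all three cases are stacked flat and square in the low corner under the lip, with the retainer snug against them. I don't have the judge's verdict.

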